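# Empty a bracket form and click its lid shut

## Task

Lift the moulded wooden bracket out of the open green form and stand it on its two feet on the cork drying board beside the one that is already there, setting it down rather than dropping it. Then swing the form's lid down and press it firmly at the orange tab until it snaps past its catch and stays fully shut. Leave the other bracket and everything else on the bench where they are.

Things in the scene. Friction and masses are not known exactly. Their poses are not given: they have to be found in the camera images.
- form: fixed form: green tray 170 (x) x 190 (y) x 45 mm, walls 10 mm, inner floor at 20 mm. Origin: centre of underside; own +x points to the hinge side, y along the hinge. Inside: dark former 50 x 22 mm, top at 42 mm, under the bracket's arch; white blocks 12 mm high with 2 mm play about the bracket's feet; beside the arch (40 mm either way along x) there is free room for fingers
- lid (a joint): angle of the aluminium lid (rad): 0 fully shut; open 1.8 to 2.1 (1.57 upright, more leans outwards). Stiff hinge, holds any angle (about 1 N at the tab moves it). Lid 170 (from hinge) x 190 x 35 mm deep, hollow; shut, its outer face is 80 mm above the bench. About 14 mm before shut at the tab its nose meets a sprung ball; 8 to 14 N down on the tab snaps it past, then it stays
- lid_hinge (a point): point on the hinge axis, midway along it: 85 mm from the form's origin along the form's +x, 45 mm above the bench; its axes turn with the lid
- lid_tab (a point): centre of the outer face of the orange press tab (24 x 60 x 10 mm) on the lid's free edge: 178 mm from the hinge axis along the lid, 35 mm out; shut, it is 80 mm above the bench and 93 mm from the form's origin along its -x. z axis: out of the lid's outer face (up when shut); x axis: along the lid towards the hinge
- bracket: loose bridge-shaped bracket of pale moulded plywood, 120 mm long (its x) x 30 mm wide (its y) x 34 mm high, 8 mm thick: a flat foot 22 mm long at each end, flat crown 58 mm long whose underside is 26 mm and top 34 mm above the feet. Origin: centre of its underside, level with the soles. Lies in the form with its x along the form's x; about 70 g
- bracket_top (a point): centre of the top of the bracket's crown, 34 mm above its soles
- board: fixed cork drying board 240 x 240 x 10 mm; origin: centre of its underside, top 10 mm above the bench
- finished: loose finished bracket of the same shape in darker wood, standing on the board with its x roughly along the board's x; to be left alone
- glue: red glue bottle with white cap, 64 mm across, 170 mm tall; origin under its centre; bystander
- paintbrush: small paint brush lying flat, wooden handle; bystander
- sander: sanding block, 100 x 50 x 33 mm, pale wood with a red abrasive sole; origin under its centre; bystander
- screws: glass jar with steel cap, 64 mm across, 75 mm tall; bystander
- figure: flat wooden toy figure blank, about 160 x 90 x 22 mm, lying flat; bystander
- screwdriver: screwdriver with a black handle, lying flat; bystander
Mind the look-alikes: they are no part of the job. Leave any blue or yellow look-alike of the bracket alone.

How it is judged (in metres and radians):
On the way, in this order (a step that is already met when the one before it is completed fails the run):
1. the bracket stands on its feet on the drying board, released (x of bracket in the frame of board between -0.11 and 0.11 m and y of bracket in the frame of board between -0.11 and 0.11 m and z of bracket in the frame of board between 0.006 and 0.014 m and angle between bracket's own z axis and vertical below 0.12 rad and contact force between the fingers and bracket below 0.1 N and linear speed of bracket below 0.03 m/s), for 0.3 s.
2. the lid is snapped fully shut (value of joint lid below 0.025 rad), for 0.3 s.
At the end, for the whole second after the job is handed in: The bracket stands on its feet (within 0.12 rad of upright, soles within 4 mm of the board's top), its centre within 110 mm of the board's centre along each board axis, released and at rest; the lid is shut past its catch (joint below 0.025 rad) (all of step 1 and value of joint lid below 0.025 rad and linear speed of finished below 0.03 m/s); the robot touches nothing.
It fails at once if the bracket is dropped (moving faster than 0.6 m/s with no finger touching it) (contact force between each of the fingers, anything else and bracket below 0.01 N and linear speed of bracket above 0.6 m/s).
It fails at once if the finished bracket is moved by more than 15 mm or tipped (distance of finished from where it was at the start of the episode above 0.015 m or angle between finished's own z axis and vertical above 0.3 rad).
It fails at once if another thing on the bench is moved by more than 30 mm (distance of any of glue, paintbrush, sander, screws, figure, screwdriver from where it was at the start of the episode above 0.03 m).
It also fails if it takes over 69 s, if anything falls off the work surface, if the arm or the gripper's body presses on something with over 40 N, if the wrist force passes 120 N, or if a joint passes its speed limit or range.

## Robot

A 6-joint arm with a two-finger parallel gripper is mounted at the origin on the work surface. World frame = base frame: x ahead of the robot, y to its left, z up, the work surface at z = 0. Lengths are in mm, angles in rad, forces in N, time in s.
With the tool pointing down it reaches from about 275 to 1000 mm from the base axis. Payload 8.4 kg.
Tool frame: the origin (TCP) lies at the very end of the fingers, on their centre line; the grasp point (between the pads) lies 19 mm behind it; z points along the fingers, y is the line along which they close (so a half turn about z gives the same grasp; the last joint's range is limited). The gripper opens to 85 mm and grips with 20 to 120 N. Pads are 22 mm wide; open, the fingers measure 114 mm over their backs; the gripper's body (76 mm by 85 mm) begins 54 mm behind the grasp point. The pads swing forward as they close: fully open they stand 13 mm farther back than shut.
Start: joints at [-1.149, 0.353, 1.633, -0, 1.155, -0.002], TCP at [257.016, -569.711, 231.281] pointing down, gripper open.
Joint ranges: [-2.63, 2.63], [-0.92, 2.1], [0.06, 2.66], [-1.3, 4.44], [0, 2.69], [-3.02, 3.02]. Speed limits (rad/s): [2.22, 2.22, 2.79, 3.14, 3.14, 3.14].

## Interface

Orientations are given as [roll, pitch, yaw] about the fixed x, y, z axes, in that order (R = Rz(yaw) Ry(pitch) Rx(roll)).
In Python, from rig import telemetry, imaging, r gives the robot as it stands. The module is installed in compiled form; this text tells all that it offers.
- The arm moves only by the tool step_arm, never from a script. Its argument "moves" is a list of rows, each a list of 3 entries, a list of its own where there are three numbers: the turn, a rotation vector about the tool's x, y, z scaled (see below), then the shift along the tool's x, y, z scaled (see below), then the opening, from -1 (shut) to 1 (fully open). A call has 1 to 8 rows; each row is the pose to reach, as a shift and turn from the pose commanded when the call began, along the tool's axes at that moment; what a row does not reach only later rows make up. The controller multiplies each number of a shift by 200 mm and each number of a turn by 45 degrees. A row lasts 1/10 s, in which the tool goes at most 50 mm and 8.59 degrees, less where a joint would pass 70% of its speed; a pose out of reach is approached as far as the arm can. A call with a number of a shift or a turn outside -1 to 1 is refused whole. A call with a gripper value outside its range is refused whole. The fingers move at their own pace and stop on an object; "squeeze" is the grip in N (left out, the last holds). Time passes only in rows, so rows that repeat a pose let the fingers close. It gives the time, the measured TCP pose, the force, the opening and the grip force at its end, in the units of the state.
- telemetry.sense(): the state, without advancing time (a new reading comes with each control period).
- imaging.grab_frame(name): name is "scene" or "top" or "wrist"; returns the picture (480x640x3 uint8, red, green, blue); there is no depth.
- imaging.calibration(name): a dict with "fx", "fy", "cx", "cy" (pixels), "dist_coeffs" ([k1, k2, p1, p2, k3] as OpenCV has them; the pictures are not rectified), "cam_to_world" (4x4, takes a point from camera to world coordinates). Camera axes: x right, y up, looking along -z (the intrinsics and any distortion apply to the point x, -y, -z); pixel columns grow to the right and rows downward; lengths in mm; the calibration is good to about 2 mm. A picture is of the moment at which its call begins: read the wrist's pose just before it. calibration takes no time and is no camera call; for the wrist camera it gives the pose at the moment of the call.
- r.sign_off(): hands the job in; it is judged then, once.
Trained networks look in the newest picture that a camera, given by its name, has taken for a name from the list of things; names that differ only in an ending like _2 or _b are one class to them, and where a whole thing is asked for, a point or a joint stands for the part that bears it (a point fixed in the world has none). Each returns a list of dicts, best first, with "conf" (0 to 1); they miss things now and then, are a little off and sometimes report something else, mostly with a low value. They report only what shows in the picture. A call takes as long as a camera call. They do not tell look-alikes from the thing itself.
- imaging.recognise(camera, name): "extent" ([left, top, width, height] in pixels, round what is visible of it).
- imaging.mark_of(camera, name): "xy" ([column, row] in pixels: a listed point, or the origin of a listed thing).
The state is a dict: "clock": time; "qpos": joint angles; "qvel": joint speeds; "joint_efforts": joint torques, N m; "eef_pos": TCP position; "tcp_rot": TCP orientation; "contact_force": force on the tool from outside, world axes, zero at the start; "wrist_torque": the same for the moment, N m; "opening": opening from 0.0 (shut) to 1.0 (fully open); "grasp_force": force on a finger pad.
Only numpy, scipy, OpenCV 4.12 (cv2) and the standard library are available. Lean on these libraries where they do the work, as an engineer would, in place of code of your own. Each camera call takes 0.05 s, during which the arm holds its last target. There are 200 camera calls.

## Working session

There is one attempt and no reset: what is moved stays moved. The work goes in short steps, Python scripts to look and compute and a tool call to move; the robot and the scene stay as the last step left them, time stands still between calls to the robot, and variables do not carry over. Pictures are saved under pics/ and viewed, at most 10 in all, crops included, and the job is handed in when it is done.

Besides the shell and the picture viewer there is one more tool, called after ">>>" by a JSON object that holds its "fn" and its "kwargs". step_arm: Moves the arm, as the interface text tells. Its arguments: {"type":"object","properties":{"moves":{"type":"array"},"squeeze":{"type":"number"}},"required":["moves"]}

```bash
mkdir -p pics; cat > h.py <<'E'
import numpy as np, cv2
from rig import telemetry, imaging, r
from scipy.spatial.transform import Rotation as R
def ray(cam,uv):
    c=imaging.calibration(cam); K=np.array([[c['fx'],0,c['cx']],[0,c['fy'],c['cy']],[0,0,1]])
    p=cv2.undistortPoints(np.array([[uv]],float),K,np.array(c['dist_coeffs'],float))[0,0]
    T=np.array(c['cam_to_world']); d=T[:3,:3]@np.array([p[0],-p[1],-1]); return T[:3,3],d/np.linalg.norm(d)
def onz(cam,uv,z):
    o,d=ray(cam,uv); return o+d*(z-o[2])/d[2]
def tri(c1,u1,c2,u2):
    o,d=ray(c1,u1);p,e=ray(c2,u2); s=np.linalg.lstsq(np.c_[d,-e],p-o,rcond=None)[0]
    a=o+d*s[0];b=p+e*s[1]; return (a+b)/2,np.linalg.norm(a-b)
def shot(cam,fn=None):
    im=imaging.grab_frame(cam)
    if fn: cv2.imwrite('pics/'+fn,im[:,:,::-1])
    return im
def proj(cam,P):
    c=imaging.calibration(cam); K=np.array([[c['fx'],0,c['cx']],[0,c['fy'],c['cy']],[0,0,1]])
    T=np.linalg.inv(np.array(c['cam_to_world'])); q=(T[:3,:3]@np.atleast_2d(P).T).T+T[:3,3]; q=q*[1,-1,-1]
    return cv2.projectPoints(q,np.zeros(3),np.zeros(3),K,np.array(c['dist_coeffs'],float))[0][:,0]
E
python3 - <<'E'
from h import *
np.set_printoptions(precision=1,suppress=True)
print({k:np.round(v,3) for k,v in telemetry.sense().items()})
for c in ('scene','top'):
    shot(c,c+'0.png'); print(c,np.array(imaging.calibration(c)['cam_to_world'])[:3])
    for n in ('form','lid_hinge','lid_tab','bracket_top','bracket','board','finished','glue','screws','sander','figure'):
        print(c,n,[(np.round(m['xy']),round(m['conf'],2)) for m in imaging.mark_of(c,n)][:4])
print(telemetry.sense()['clock'])
E
```

```text
{'clock': np.float64(0.0), 'qpos': array([-1.1,  0.4,  1.6,  0. ,  1.2, -0. ]), 'qvel': array([ 0.,  0.,  0., -0., -0.,  0.]), 'joint_efforts': array([ -0. , -60.5, -34.2,   0. ,   0. ,  -0. ]), 'eef_pos': array([ 256.8, -569.3,  230.6]), 'tcp_rot': array([-3.1, -0. ,  0.4]), 'contact_force': array([0.4, 0.3, 0.8]), 'wrist_torque': array([-0.,  0.,  0.]), 'grasp_force': np.float64(0.0), 'opening': np.float64(0.997)}
scene [[   0.3   -0.7    0.6 1438.5]
 [   0.9    0.2   -0.2 -346.8]
 [   0.     0.7    0.7 1106.8]]
scene form [(array([267., 251.]), 0.84)]
scene lid_hinge [(array([295., 237.]), 0.96), (array([470., 210.]), 0.51), (array([152., 300.]), 0.31)]
scene lid_tab [(array([329., 195.]), 0.92), (array([295., 237.]), 0.3)]
scene bracket_top [(array([284., 301.]), 0.64), (array([266., 237.]), 0.59), (array([186., 254.]), 0.56), (array([200., 300.]), 0.56)]
scene bracket [(array([268., 245.]), 0.77), (array([186., 263.]), 0.67), (array([285., 308.]), 0.67), (array([210., 306.]), 0.64)]
scene board [(array([400., 227.]), 0.75)]
scene finished [(array([399., 221.]), 0.76)]
scene glue
[... 308 characters left out ...]
ge [(array([334., 256.]), 0.77)]
top lid_tab [(array([306., 242.]), 0.81), (array([133., 247.]), 0.62)]
top bracket_top [(array([436., 218.]), 0.89), (array([446., 278.]), 0.87), (array([368., 189.]), 0.74), (array([366., 262.]), 0.66)]
top bracket [(array([365., 263.]), 0.87), (array([442., 277.]), 0.67), (array([369., 192.]), 0.61), (array([433., 220.]), 0.56)]
top board [(array([222., 252.]), 0.97), (array([362., 265.]), 0.48)]
top finished [(array([221., 256.]), 0.65)]
top glue [(array([321., 169.]), 0.8)]
top screws [(array([134., 248.]), 0.74)]
top sander [(array([486., 311.]), 0.63)]
top figure [(array([486., 247.]), 0.86), (array([490., 313.]), 0.65), (array([322., 170.]), 0.37)]
1.2
```

```bash
python3 - <<'E'
from h import *
np.set_printoptions(precision=1,suppress=True)
for n,a,b in (('form',(267,251),(365,266)),('hinge',(295,237),(334,256)),('tab',(329,195),(306,242)),('btop',(266,237),(366,262)),('board',(400,227),(222,252)),('fin',(399,221),(221,256)),('screws',(470,210),(134,248)),('glue',(338,315),(321,169))): print(n,*tri('scene',a,'top',b))
im=cv2.imread('pics/top0.png')
cv2.imwrite('pics/topc.png',cv2.resize(im[130:370,100:520],None,fx=1.9,fy=1.9,interpolation=cv2.INTER_CUBIC))
im=cv2.imread('pics/scene0.png')
cv2.imwrite('pics/scenec.png',cv2.resize(im[120:370,100:520],None,fx=1.9,fy=1.9,interpolation=cv2.INTER_CUBIC))
E
```

```text
form [ 504.7 -152.     0.9] 3.0175725495816184
hinge [526.1 -68.6  51.6] 7.037794937881093
tab [547.3  13.2 204.3] 6.88625083617492
btop [ 509.6 -150.1   64.6] 0.440352943664853
board [545.7 246.5  -1.4] 6.9890761600157125
fin [533.2 247.3  11.9] 7.237684059145813
screws [555.3 491.8  -1.3] 1.2350376703937576
glue [777.4 -36.7   3.6] 8.421674566724556
```

View pics/topc.png

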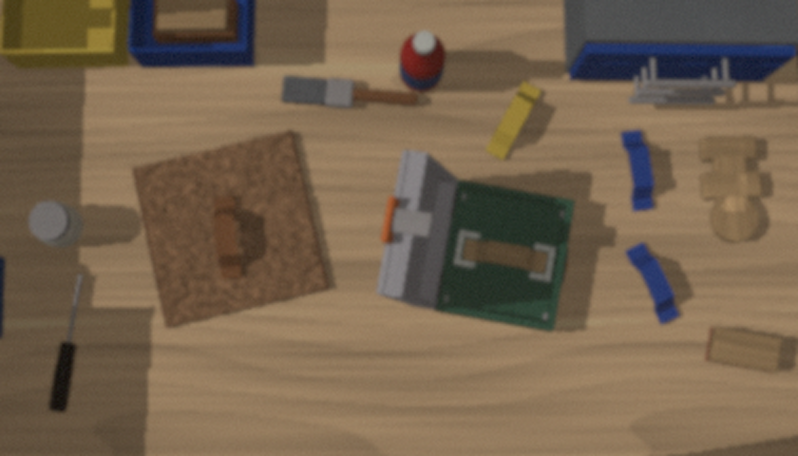

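View pics/scenec.png

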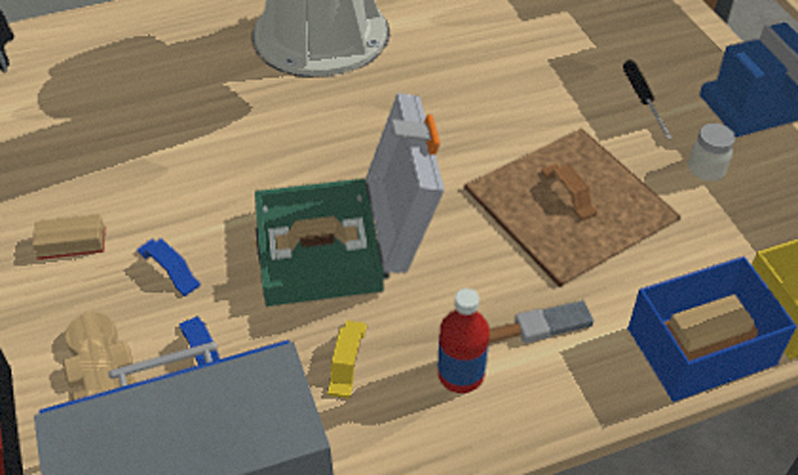

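```bash
cat >> h.py <<'E'
def move(pos,yaw,roll=np.pi,pitch=0):
    s=telemetry.sense(); A=R.from_euler('xyz',s['tcp_rot']); B=R.from_euler('xyz',[roll,pitch,yaw])
    d=A.inv().apply(np.array(pos)-s['eef_pos'])/200; t=(A.inv()*B).as_rotvec(degrees=True)/45
    print('turn',np.round(t,3),'shift',np.round(d,3),'now',np.round(s['eef_pos'],1),np.round(s['tcp_rot'],3),'F',np.round(s['contact_force'],1),'t',s['clock'],'op',s['opening'],s['grasp_force'])
E
python3 - <<'E'
from h import *
move((480,-190,330),1.39)
E
```

```text
turn [-0.    0.   -1.23] shift [ 1.797 -1.272 -0.494] now [ 257.  -569.7  231.3] [-3.142  0.     0.424] F [-0.5 -0.8  0.3] t 1.2 op 0.9987657997870126 0.0
```

>>> {"fn": "step_arm", "kwargs": {"moves": [[[0, 0, -0.6], [0.9, -0.64, -0.5], 1], [[0, 0, -0.6], [0.9, -0.64, -0.5], 1], [[0, 0, -0.6], [0.9, -0.64, -0.5], 1], [[0, 0, -0.6], [0.9, -0.64, -0.5], 1], [[0, 0, -0.6], [0.9, -0.64, -0.5], 1], [[0, 0, -0.6], [0.9, -0.64, -0.5], 1]]}}

```text
clock: 1.8
eef_pos: [371.1, -376.4, 334.2]
tcp_rot: [3.137, -0.001, 0.898]
contact_force: [-0.9, -0.7, -0.1]
opening: 1.002
grasp_force: 0.0
```

```bash
python3 - <<'E'
from h import *
move((480,-190,330),1.39)
E
```

```text
turn [ 0.006  0.    -0.626] shift [ 1.068 -0.155  0.021] now [ 371.1 -376.4  334.2] [ 3.137e+00 -1.000e-03  8.980e-01] F [-0.9 -0.7 -0.1] t 1.8 op 1.0020895171318445 0.0
```

>>> {"fn": "step_arm", "kwargs": {"moves": [[[0, 0, -0.63], [1, -0.15, 0], 1], [[0, 0, -0.63], [1, -0.15, 0], 1], [[0, 0, -0.63], [1, -0.15, 0], 1], [[0, 0, -0.63], [1, -0.15, 0], 1], [[0, 0, -0.63], [1, -0.15, 0], 1], [[0, 0, -0.63], [1, -0.15, 0], 1]]}}

```text
clock: 2.4
eef_pos: [470.4, -203.7, 330.9]
tcp_rot: [-3.141, 0.0, 1.392]
contact_force: [-0.2, -0.2, -0.8]
opening: 0.997
grasp_force: 0.0
```

```bash
python3 - <<'E'
from h import *
np.set_printoptions(precision=1,suppress=True)
move((480,-190,330),1.39)
shot('wrist','w1.png')
print(np.array(imaging.calibration('wrist')['cam_to_world'])[:3])
for n,z in (('form',0),('lid_hinge',45),('bracket_top',54),('bracket',20)):
    for m in imaging.mark_of('wrist',n)[:3]: print(n,np.array(m['xy']),round(m['conf'],2),onz('wrist',m['xy'],z))
E
```

```text
turn [-0.  0.  0.] shift [0.1 0.  0. ] now [ 470.4 -203.7  330.9] [-3.1  0.   1.4] F [-0.2 -0.2 -0.8] t 2.4 op 0.9973020533523024 0.0
[[   1.     0.2    0.1  482.9]
 [  -0.2    0.9    0.3 -133. ]
 [  -0.    -0.3    1.   473.5]]
form [346.5 135.3] 0.67 [ 508.7 -154.4    0. ]
lid_hinge [348.1  46.4] 0.62 [522.  -68.9  45. ]
bracket_top [352.3 135.8] 0.92 [ 511.3 -153.9   54. ]
bracket_top [539.2 120.8] 0.83 [ 701.6 -171.6   54. ]
bracket_top [346.9 323.4] 0.72 [ 471.7 -358.9   54. ]
bracket [468.2 281.5] 0.94 [ 624.6 -349.2   20. ]
bracket [351.7 133.9] 0.8 [ 513.4 -153.4   20. ]
bracket [522.1 120.1] 0.79 [ 700.2 -170.8   20. ]
```

View pics/w1.png

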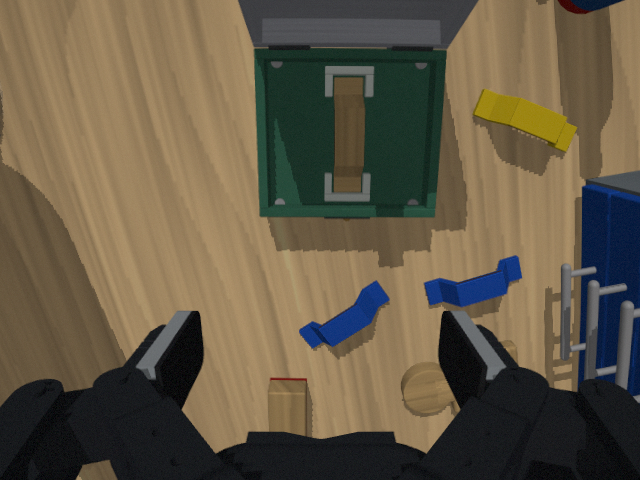

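```bash
python3 - <<'E'
from h import *
np.set_printoptions(precision=1,suppress=True)
c=np.array([onz('wrist',u,45)[:2] for u in ((259,217),(436,217),(447,50),(256,50))]);print(c,c.mean(0))
f=(c[2]+c[3]-c[0]-c[1]);print(np.degrees(np.arctan2(f[1],f[0])),np.linalg.norm(f)/2)
g=c[0]+c[3]-c[1]-c[2];print(np.degrees(np.arctan2(g[1],g[0]))-90,np.linalg.norm(g)/2)
a=onz('wrist',(349,77),28);b=onz('wrist',(347.5,192),28);d=(a-b)[:2];print(a,b,(a+b)/2,np.degrees(np.arctan2(d[1],d[0])),np.linalg.norm(d))
move((511,-153,110),np.radians(80))
E
```

```text
[[ 399.  -220.1]
 [ 587.7 -255.1]
 [ 617.8  -88.7]
 [ 433.   -55.4]] [ 509.4 -154.8]
79.05425825319838 168.6142777972242
79.6517834362102 189.86158641268187
[519.6 -95.8  28. ] [ 498.1 -213.9   28. ] [ 508.9 -154.8   28. ] 79.67078160863247 119.9828904506242
turn [-0.  0. -0.] shift [0.3 0.2 1.1] now [ 469.5 -205.5  331.2] [-3.1  0.   1.4] F [ 0.4 -0.   0.6] t 2.65 op 0.9971177645835765 0.0
```

```bash
sed -i 's/^def move/np.set_printoptions(precision=4,suppress=True)\ndef move/' h.py; python3 - <<'E'
from h import *
move((509.5,-154.5,130),np.radians(79.6))
E
```

```text
turn [-0.     0.    -0.002] shift [0.287 0.151 1.006] now [ 469.5 -205.5  331.2] [-3.141  0.     1.388] F [ 0.4 -0.   0.6] t 2.65 op 0.9971177645835765 0.0
```

>>> {"fn": "step_arm", "kwargs": {"moves": [[[0, 0, 0], [0.285, 0.15, 0.3], 0.6], [[0, 0, 0], [0.285, 0.15, 0.6], 0.6], [[0, 0, 0], [0.285, 0.15, 0.9], 0.6], [[0, 0, 0], [0.285, 0.15, 1], 0.6], [[0, 0, 0], [0.285, 0.15, 1], 0.6], [[0, 0, 0], [0.285, 0.15, 1], 0.6], [[0, 0, 0], [0.285, 0.15, 1], 0.6]]}}

```text
clock: 3.35
eef_pos: [510.1, -154.5, 131.8]
tcp_rot: [3.141, 0.0, 1.389]
contact_force: [-0.0, 0.3, 1.2]
opening: 0.802
grasp_force: 0.0
```

```bash
python3 - <<'E'
from h import *
move((509.5,-154.5,32),np.radians(79.6))
E
```

```text
turn [ 0.     0.    -0.001] shift [-0.001 -0.003  0.499] now [ 510.1 -154.5  131.8] [3.141 0.    1.389] F [-0.   0.3  1.2] t 3.35 op 0.8020435400594477 0.0
```

>>> {"fn": "step_arm", "kwargs": {"moves": [[[0, 0, 0], [0, -0.003, 0.2], 0.5], [[0, 0, 0], [0, -0.003, 0.35], 0.5], [[0, 0, 0], [0, -0.003, 0.45], 0.5], [[0, 0, 0], [0, -0.003, 0.5], 0.5], [[0, 0, 0], [0, -0.003, 0.5], 0.5], [[0, 0, 0], [0, -0.003, 0.5], 0.5]]}}

```text
clock: 3.95
eef_pos: [510.5, -154.0, 32.8]
tcp_rot: [3.139, 0.0, 1.389]
contact_force: [0.2, 0.3, -0.0]
opening: 0.751
grasp_force: 0.0
```

>>> {"fn": "step_arm", "kwargs": {"moves": [[[0, 0, 0], [0, 0, 0], 0], [[0, 0, 0], [0, 0, 0], -0.2], [[0, 0, 0], [0, 0, 0], -0.4], [[0, 0, 0], [0, 0, 0], -0.6], [[0, 0, 0], [0, 0, 0], -0.8], [[0, 0, 0], [0, 0, 0], -0.8], [[0, 0, 0], [0, 0, 0], -0.8]], "squeeze": 25}}

```text
clock: 4.65
eef_pos: [510.0, -153.6, 32.3]
tcp_rot: [3.14, 0.0, 1.39]
contact_force: [-1.3, -0.1, 7.4]
opening: 0.344
grasp_force: 26.4
```

```bash
python3 - <<'E'
from h import *
move((509.5,-154.5,190),np.radians(79.6))
E
```

```text
turn [0.002 0.    0.001] shift [-0.005 -0.    -0.788] now [ 510.  -153.6   32.3] [3.14 0.   1.39] F [-1.3 -0.1  7.4] t 4.65 op 0.34447201552821033 26.374208629131317
```

>>> {"fn": "step_arm", "kwargs": {"moves": [[[0, 0, 0], [0, 0, -0.04], -0.8], [[0, 0, 0], [0, 0, -0.1], -0.8], [[0, 0, 0], [0, 0, -0.2], -0.8], [[0, 0, 0], [0, 0, -0.35], -0.8], [[0, 0, 0], [0, 0, -0.55], -0.8], [[0, 0, 0], [0, 0, -0.75], -0.8], [[0, 0, 0], [0, 0, -0.95], -0.8], [[0, 0, 0], [0, 0, -1], -0.8]]}}

```text
clock: 5.45
eef_pos: [511.4, -154.0, 236.8]
tcp_rot: [3.134, 0.001, 1.39]
contact_force: [-0.8, -0.2, -1.4]
opening: 0.341
grasp_force: 25.5
```

>>> {"fn": "step_arm", "kwargs": {"moves": [[[0, 0, 0], [0, 0, -0.2], -0.8], [[0, 0, 0], [0, 0, -0.4], -0.8], [[0, 0, 0], [0, 0, -0.45], -0.8], [[0, 0, 0], [0, 0, -0.45], -0.8], [[0, 0, 0], [0, 0, -0.45], -0.8]]}}

```text
clock: 5.95
eef_pos: [508.5, -153.2, 320.0]
tcp_rot: [-3.14, -0.0, 1.39]
contact_force: [-0.7, -0.4, -1.2]
opening: 0.347
grasp_force: 25.5
```

```bash
python3 - <<'E'
from h import *
move((540,170,330),np.radians(12))
shot('top','top1.png')
for n,z in (('board',0),('finished',10),('lid_tab',200)):
    for m in imaging.mark_of('top',n)[:3]: print(n,np.array(m['xy']),round(m['conf'],2),onz('top',m['xy'],z))
u=lambda x,y:(100+x/1.9,130+y/1.9)
c=np.array([onz('top',u(*p),10)[:2] for p in ((135,168),(293,131),(329,287),(168,325))]);print(c,c.mean(0))
for k in range(4):
    d=c[(k+1)%4]-c[k];print(np.linalg.norm(d),np.degrees(np.arctan2(d[1],d[0])))
E
```

```text
turn [-0.002  0.001  1.503] shift [ 1.618 -0.136 -0.05 ] now [ 508.5 -153.2  320. ] [-3.14 -0.    1.39] F [-0.7 -0.4 -1.2] t 5.95 op 0.34707134453278055 25.52144765853882
board [219.6 250. ] 0.74 [549.6497 249.8269   0.    ]
finished [223.3 252.8] 0.69 [540.7541 237.9899  10.    ]
lid_tab [304.1 243.8] 0.64 [542.2362  14.5799 200.    ]
[[637.2609 386.382 ]
 [691.6083 154.0864]
 [462.7678  99.978 ]
 [407.8366 332.4777]] [549.8684 243.231 ]
238.56843150586863 -76.83203380765148
235.1503364381398 -166.69696568865518
238.90065297683896 103.29313863223692
235.67170721570164 13.22210532959842
```

>>> {"fn": "step_arm", "kwargs": {"moves": [[[0, 0, 0.18], [0.2, -0.07, 0], -0.8], [[0, 0, 0.36], [0.4, -0.07, 0], -0.8], [[0, 0, 0.54], [0.6, -0.07, 0], -0.8], [[0, 0, 0.72], [0.8, -0.07, 0], -0.8], [[0, 0, 0.75], [1, -0.07, 0], -0.8], [[0, 0, 0.75], [1, -0.07, 0], -0.8]]}}

```text
clock: 6.75
eef_pos: [531.8, 49.8, 320.3]
tcp_rot: [-3.14, -0.0, 0.803]
contact_force: [-0.3, -1.0, -1.2]
opening: 0.348
grasp_force: 25.5
```

```bash
python3 - <<'E'
from h import *
print(onz('top',(220.5,256),40))
move((566,169,250),np.radians(13))
E
```

```text
[528.8488 241.2948  40.    ]
turn [-0.002  0.     0.734] shift [ 0.548 -0.29   0.352] now [531.8  49.8 320.3] [-3.14  -0.     0.803] F [-0.3 -1.  -1.2] t 6.75 op 0.3480921252301997 25.512828826904297
```

>>> {"fn": "step_arm", "kwargs": {"moves": [[[0, 0, 0.18], [0.18, -0.1, 0], -0.8], [[0, 0, 0.36], [0.36, -0.2, 0], -0.8], [[0, 0, 0.54], [0.55, -0.29, 0], -0.8], [[0, 0, 0.72], [0.55, -0.29, 0.1], -0.8], [[0, 0, 0.734], [0.55, -0.29, 0.3], -0.8], [[0, 0, 0.734], [0.55, -0.29, 0.35], -0.8], [[0, 0, 0.734], [0.55, -0.29, 0.35], -0.8]]}}

```text
clock: 7.45
eef_pos: [565.1, 164.4, 249.2]
tcp_rot: [3.141, 0.005, 0.225]
contact_force: [-0.2, -0.1, 0.1]
opening: 0.347
grasp_force: 25.5
```

```bash
python3 - <<'E'
from h import *
move((566,169,60),np.radians(13))
shot('wrist','w2.png')
for n,z in (('bracket_top',60),('finished',10)):
    for m in imaging.mark_of('wrist',n)[:4]: print(n,np.array(m['xy']),round(m['conf'],2),onz('wrist',m['xy'],z))
E
```

```text
turn [ 0.     0.006 -0.002] shift [ 0.014 -0.022  0.946] now [565.1 164.4 249.2] [3.141 0.005 0.225] F [-0.2 -0.1  0.1] t 7.45 op 0.34737145711711165 25.49266129732132
bracket_top [323.3 340.4] 0.58 [448.0386 135.1018  60.    ]
finished [233.5 207.3] 0.72 [541.8979 245.5651  10.    ]
```

View pics/w2.png

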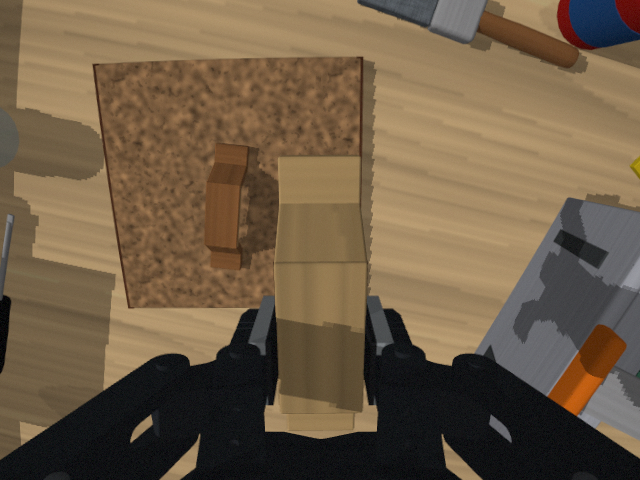

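```bash
python3 - <<'E'
from h import *
for p in ((94,65),(361,57),(130,307)): print(onz('wrist',p,10))
for p in ((233,145),(228,268)): print('fin',onz('wrist',p,18))
# height of soles: far end of bracket foot top corners
for k in (0,): 
  for z in range(225,250,4): print(z,(onz('wrist',(279,157),z)-onz('wrist',(360,156),z))[:2])
move((566,169,60),np.radians(13))
E
```

```text
[644.2545 393.5197  10.    ]
[700.6405 158.6992  10.    ]
[411.6823 336.4216  10.    ]
fin [600.8767 254.3584  18.    ]
fin [482.2347 239.6209  18.    ]
225 [-7.8202 32.5223]
229 [-7.6368 31.7598]
233 [-7.4535 30.9972]
237 [-7.2701 30.2346]
241 [-7.0867 29.472 ]
245 [-6.9034 28.7094]
249 [-6.72   27.9468]
turn [-0.    -0.002 -0.003] shift [-0.004 -0.021  0.964] now [567.4 165.  252.9] [-3.142 -0.002  0.224] F [0.7 0.8 0.1] t 7.6 op 0.3440339708671929 25.50080895423889
```

>>> {"fn": "step_arm", "kwargs": {"moves": [[[0, 0, 0], [0.035, -0.028, 0.2], -0.8], [[0, 0, 0], [0.035, -0.028, 0.4], -0.8], [[0, 0, 0], [0.035, -0.028, 0.6], -0.8], [[0, 0, 0], [0.035, -0.028, 0.8], -0.8], [[0, 0, 0], [0.035, -0.028, 0.95], -0.8], [[0, 0, 0], [0.035, -0.028, 0.95], -0.8], [[0, 0, 0], [0.035, -0.028, 0.95], -0.8], [[0, 0, 0], [0.035, -0.028, 0.95], -0.8]]}}

```text
clock: 8.4
eef_pos: [574.1, 172.6, 63.9]
tcp_rot: [-3.141, -0.004, 0.224]
contact_force: [0.3, -0.1, -1.2]
opening: 0.348
grasp_force: 25.5
```

```bash
python3 - <<'E'
from h import *
move((572,172,26),np.radians(13))
E
```

```text
turn [-0.    -0.005 -0.003] shift [-0.012  0.001  0.189] now [574.1 172.6  63.9] [-3.141 -0.004  0.224] F [ 0.3 -0.1 -1.2] t 8.4 op 0.34836025603445564 25.501803159713745
```

>>> {"fn": "step_arm", "kwargs": {"moves": [[[0, 0, 0], [0, 0, 0.06], -0.8], [[0, 0, 0], [0, 0, 0.12], -0.8], [[0, 0, 0], [0, 0, 0.16], -0.8], [[0, 0, 0], [0, 0, 0.18], -0.8], [[0, 0, 0], [0, 0, 0.19], -0.8], [[0, 0, 0], [0, 0, 0.19], -0.8]]}}

```text
clock: 9.0
eef_pos: [571.9, 172.2, 23.0]
tcp_rot: [3.142, 0.001, 0.224]
contact_force: [-0.1, -0.0, -1.3]
opening: 0.343
grasp_force: 25.5
```

>>> {"fn": "step_arm", "kwargs": {"moves": [[[0, 0, 0], [0, 0, 0.005], -0.8], [[0, 0, 0], [0, 0, 0.01], -0.8], [[0, 0, 0], [0, 0, 0.012], -0.8], [[0, 0, 0], [0, 0, 0.012], -0.8]]}}

```text
clock: 9.4
eef_pos: [572.4, 172.4, 22.3]
tcp_rot: [-3.142, -0.001, 0.224]
contact_force: [-3.7, -0.2, 12.7]
opening: 0.346
grasp_force: 26.9
```

>>> {"fn": "step_arm", "kwargs": {"moves": [[[0, 0, 0], [0, 0, -0.005], -0.8], [[0, 0, 0], [0, 0, -0.005], -0.25], [[0, 0, 0], [0, 0, -0.005], -0.15], [[0, 0, 0], [0, 0, -0.005], -0.05], [[0, 0, 0], [0, 0, -0.005], 0.05], [[0, 0, 0], [0, 0, -0.005], 0.05], [[0, 0, 0], [0, 0, -0.005], 0.05], [[0, 0, 0], [0, 0, -0.005], 0.05]]}}

```text
clock: 10.2
eef_pos: [572.0, 172.2, 21.8]
tcp_rot: [-3.142, 0.0, 0.224]
contact_force: [-0.3, -0.3, 0.3]
opening: 0.522
grasp_force: 0.0
```

>>> {"fn": "step_arm", "kwargs": {"moves": [[[0, 0, 0], [0, 0, -0.05], 0.05], [[0, 0, 0], [0, 0, -0.15], 0.05], [[0, 0, 0], [0, 0, -0.35], 0.05], [[0, 0, 0], [0, 0, -0.6], 0.05], [[0, 0, 0], [0, 0, -0.85], 0.05], [[0, 0, 0], [0, 0, -1], 0.05], [[0, 0, 0], [0, 0, -1], 0.05], [[0, 0, 0], [0, 0, -1], 0.05]]}}

```text
clock: 11.0
eef_pos: [572.2, 172.2, 223.0]
tcp_rot: [-3.141, -0.002, 0.224]
contact_force: [0.2, -0.5, -0.9]
opening: 0.525
grasp_force: 0.0
```

```bash
python3 - <<'E'
from h import *
move((572,172,300),np.radians(13))
shot('wrist','w3.png')
for n,z in (('bracket',10),('lid_tab',200)):
    for m in imaging.mark_of('wrist',n)[:4]: print(n,np.array(m['xy']),round(m['conf'],2),onz('wrist',m['xy'],z))
E
```

```text
turn [-0.    -0.002 -0.003] shift [-0.001  0.001 -0.385] now [572.2 172.2 223. ] [-3.141 -0.002  0.224] F [ 0.2 -0.5 -0.9] t 11.0 op 0.5245811958117395 0.0
bracket [323.  199.9] 0.71 [576.822  170.9682  10.    ]
lid_tab [606.1 413.8] 0.95 [537.3924  14.2251 200.    ]
```

View pics/w3.png

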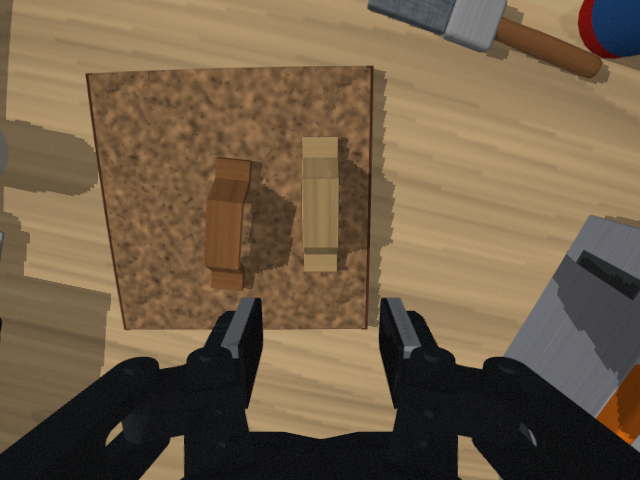

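>>> {"fn": "step_arm", "kwargs": {"moves": [[[0, 0, -0.18], [0, 0, -0.15], -1], [[0, 0, -0.36], [0, 0, -0.15], -1], [[0, 0, -0.54], [0, 0, -0.15], -1], [[0, 0, -0.72], [0, 0, -0.15], -1], [[0, 0, -0.74], [0, 0, -0.15], -1], [[0, 0, -0.74], [0, 0, -0.15], -1]]}}

```text
clock: 11.75
eef_pos: [571.6, 172.1, 250.8]
tcp_rot: [-3.141, 0.002, 0.802]
contact_force: [-0.0, -1.0, 0.2]
opening: -0.002
grasp_force: 0.0
```

>>> {"fn": "step_arm", "kwargs": {"moves": [[[0, 0, -0.18], [0, 0, 0], -1], [[0, 0, -0.36], [0, 0, 0], -1], [[0, 0, -0.54], [0, 0, 0], -1], [[0, 0, -0.72], [0, 0, 0], -1], [[0, 0, -0.74], [0, 0, 0], -1], [[0, 0, -0.74], [0, 0, 0], -1]]}}

```text
clock: 12.35
eef_pos: [571.9, 172.1, 251.5]
tcp_rot: [-3.141, 0.0, 1.382]
contact_force: [0.4, 0.5, 0.3]
opening: -0.001
grasp_force: 0.0
```

```bash
cat >> h.py <<'E'
psi=np.radians(79.6); U=np.array([np.cos(psi),np.sin(psi),0]); H=np.array([509.3,-154.5,45])+85*U
E
python3 - <<'E'
from h import *
move(H+126*U+[0,0,150],psi)
E
```

```text
turn [-0.001  0.    -0.01 ] shift [-0.608 -0.008  0.283] now [571.9 172.1 251.5] [-3.141  0.     1.382] F [0.4 0.5 0.3] t 12.35 op -0.0009800382774578303 0.0
```

>>> {"fn": "step_arm", "kwargs": {"moves": [[[0, 0, -0.01], [-0.2, -0.008, 0], -1], [[0, 0, -0.01], [-0.4, -0.008, 0.1], -1], [[0, 0, -0.01], [-0.55, -0.008, 0.2], -1], [[0, 0, -0.01], [-0.6, -0.008, 0.28], -1], [[0, 0, -0.01], [-0.6, -0.008, 0.28], -1], [[0, 0, -0.01], [-0.6, -0.008, 0.28], -1]]}}

```text
clock: 12.95
eef_pos: [548.8, 54.7, 196.2]
tcp_rot: [-3.142, -0.0, 1.391]
contact_force: [0.2, -0.1, 0.3]
opening: 0.003
grasp_force: 0.0
```

```bash
python3 - <<'E'
from h import *
move(H+126*U+[0,0,150],psi)
for c in ('scene','top'):
    shot(c,c+'2.png')
    m=imaging.mark_of(c,'lid_tab'); print(c,m[:1])
    if c=='scene': a=m
print(tri('scene',a[0]['xy'],'top',m[0]['xy']), H)
p=telemetry.sense()['eef_pos']; 
# tip-corner path on lid face a=178: list tool x,z coordinates (u relative, z)
for th in (1.87,1.57,1.4,1.2,1.0,.8,.6,.45,.3,.2,.1,0):
    c,s=np.cos(th),np.sin(th); ed=(-190*c+35*s,45+190*s+35*c); f=(-178*c+35*s,45+178*s+35*c)
    print(th,'edge',np.round(ed),'face178',np.round(f),'TCP_u',round(f[0]+11), 'rel shift from now', np.round([(f[0]+11-(p-H)@U)/200,(p[2]-f[1])/200],3))
E
```

```text
turn [-0.    -0.     0.003] shift [-0.01  -0.005  0.006] now [548.8  54.7 196.2] [-3.142 -0.     1.391] F [ 0.2 -0.1  0.3] t 12.95 op 0.002631904663018432 0.0
scene [{'xy': [382.6, 227.6], 'conf': 0.35}]
top [{'xy': [302.3, 247.2], 'conf': 0.94}]
(array([580.3801,  84.5592,  95.7101]), np.float64(146.77477681823237)) [524.6441 -70.8964  45.    ]
1.87 edge [ 89. 216.] face178 [ 86. 205.] TCP_u 97 rel shift from now [-0.159 -0.04 ]
1.57 edge [ 35. 235.] face178 [ 35. 223.] TCP_u 46 rel shift from now [-0.414 -0.131]
1.4 edge [  2. 238.] face178 [  4. 226.] TCP_u 15 rel shift from now [-0.567 -0.148]
1.2 edge [-36. 235.] face178 [-32. 224.] TCP_u -21 rel shift from now [-0.748 -0.134]
1.0 edge [-73. 224.] face178 [-67. 214.] TCP_u -56 rel shift from now [-0.922 -0.084]
0.8 edge [-107.  206.] face178 [-99. 197.] TCP_u -88 rel shift from now [-1.083 -0.001]
0.6 edge [-137.  181.] face178 [-127.  174.] TCP_u -116 rel shift from now [-1.224  0.112]
0.45 edge [-156.  159.] face178 [-145.  154.] TCP_u -134 rel shift from now [-1.313  0.214]
0.3 edge [-171.  135.] face178 [-160.  131.] TCP_u -149 rel shift from now [-1.387  0.329]
0.2 edge [-179.  117.] face178 [-167.  115.] TCP_u -156 rel shift from now [-1.426  0.411]
0.1 edge [-186.   99.] face178 [-174.   98.] TCP_u -163 rel shift from now [-1.456  0.496]
0 edge [-190.   80.] face178 [-178.   80.] TCP_u -167 rel shift from now [-1.478  0.584]
```

>>> {"fn": "step_arm", "kwargs": {"moves": [[[0, 0, 0], [-0.1, 0, 0], -1], [[0, 0, 0], [-0.17, 0, -0.01], -1], [[0, 0, 0], [-0.25, 0, -0.04], -1], [[0, 0, 0], [-0.33, 0, -0.07], -1], [[0, 0, 0], [-0.41, 0, -0.09], -1], [[0, 0, 0], [-0.49, 0, -0.1], -1], [[0, 0, 0], [-0.57, 0, -0.1], -1], [[0, 0, 0], [-0.57, 0, -0.1], -1]]}}

```text
clock: 13.95
eef_pos: [528.3, -60.0, 216.0]
tcp_rot: [3.141, 0.001, 1.393]
contact_force: [-0.0, 0.7, 0.1]
opening: -0.001
grasp_force: 0.0
```

```bash
python3 - <<'E'
from h import *
move(H+126*U+[0,0,150],psi)
shot('scene')
im=shot('scene'); cv2.imwrite('pics/s3.png',cv2.resize(im[110:310,180:480,::-1],None,fx=2.5,fy=2.5))
E
```

```text
turn [0.001 0.001 0.005] shift [ 0.573 -0.006  0.104] now [528.3 -60.  216. ] [3.141 0.001 1.393] F [-0.   0.7  0.1] t 13.95 op -0.0005406491188932669 0.0
```

View pics/s3.png

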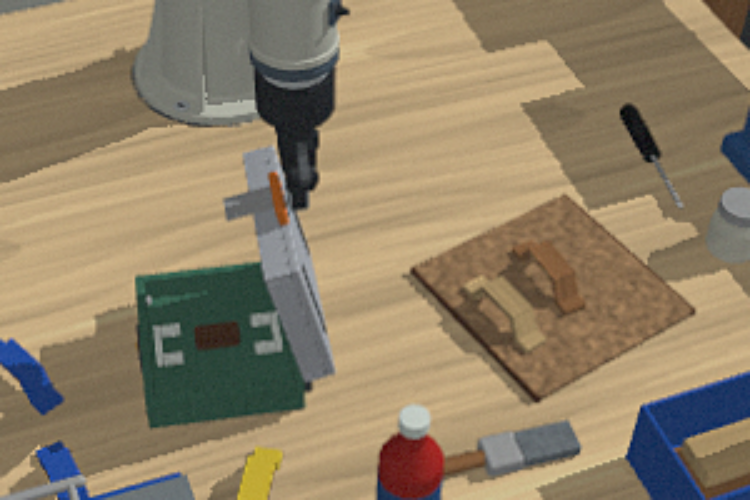

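>>> {"fn": "step_arm", "kwargs": {"moves": [[[0, 0, 0], [-0.09, 0, -0.02], -1], [[0, 0, 0], [-0.178, 0, -0.03], -1], [[0, 0, 0], [-0.27, 0, 0], -1], [[0, 0, 0], [-0.352, 0, 0.02], -1], [[0, 0, 0], [-0.435, 0, 0.06], -1], [[0, 0, 0], [-0.513, 0, 0.1], -1], [[0, 0, 0], [-0.585, 0, 0.16], -1], [[0, 0, 0], [-0.654, 0, 0.212], -1]]}}

```text
clock: 14.85
eef_pos: [505.5, -187.2, 172.4]
tcp_rot: [-3.141, -0.0, 1.395]
contact_force: [1.3, 2.0, 0.1]
opening: 0.0
grasp_force: 0.8
```

>>> {"fn": "step_arm", "kwargs": {"moves": [[[0, 0, 0], [-0.045, 0, 0.05], -1], [[0, 0, 0], [-0.09, 0, 0.1], -1], [[0, 0, 0], [-0.13, 0, 0.16], -1], [[0, 0, 0], [-0.163, 0, 0.217], -1], [[0, 0, 0], [-0.185, 0, 0.26], -1], [[0, 0, 0], [-0.202, 0, 0.3], -1], [[0, 0, 0], [-0.202, 0, 0.3], -1]]}}

```text
clock: 15.55
eef_pos: [497.8, -226.3, 112.2]
tcp_rot: [-3.14, -0.0, 1.394]
contact_force: [0.5, 0.3, -0.1]
opening: -0.002
grasp_force: 0.0
```

```bash
python3 - <<'E'
from h import *
move(H-175*U+[0,0,35],psi)
shot('scene')
im=shot('scene'); cv2.imwrite('pics/s4.png',cv2.resize(im[110:310,180:480,::-1],None,fx=2.5,fy=2.5))
E
```

```text
turn [-0.002 -0.001  0.006] shift [-0.087 -0.008  0.161] now [ 497.8 -226.3  112.2] [-3.14  -0.     1.394] F [ 0.5  0.3 -0.1] t 15.55 op -0.0019237223332498673 0.0
```

View pics/s4.png

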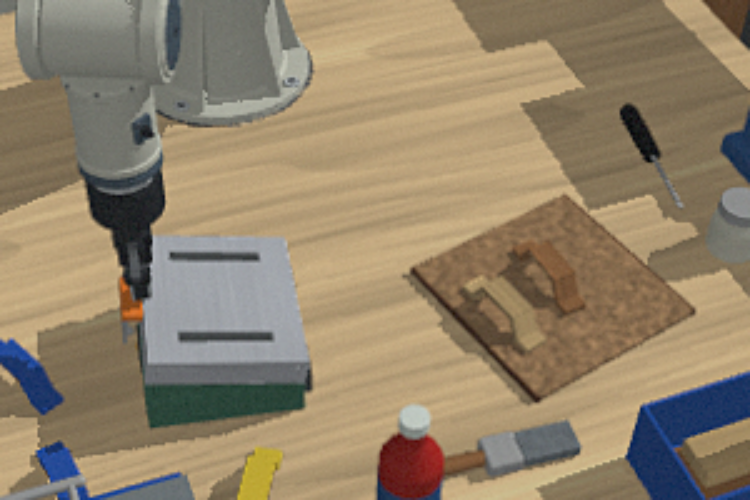

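>>> {"fn": "step_arm", "kwargs": {"moves": [[[0, 0, 0], [-0.02, -0.005, -0.03], -1], [[0, 0, 0], [-0.087, -0.008, -0.03], -1], [[0, 0, 0], [-0.087, -0.008, 0.02], -1], [[0, 0, 0], [-0.087, -0.008, 0.06], -1], [[0, 0, 0], [-0.087, -0.008, 0.085], -1], [[0, 0, 0], [-0.087, -0.008, 0.085], -1]]}}

```text
clock: 16.25
eef_pos: [493.1, -242.5, 95.2]
tcp_rot: [-3.139, -0.001, 1.395]
contact_force: [0.2, -0.6, -0.7]
opening: -0.002
grasp_force: 0.0
```

>>> {"fn": "step_arm", "kwargs": {"moves": [[[0, 0, 0], [0, 0, 0.015], -1], [[0, 0, 0], [0, 0, 0.03], -1], [[0, 0, 0], [0, 0, 0.045], -1], [[0, 0, 0], [0, 0, 0.06], -1], [[0, 0, 0], [0, 0, 0.07], -1], [[0, 0, 0], [0, 0, 0.075], -1], [[0, 0, 0], [0, 0, 0.075], -1]]}}

```text
clock: 16.95
eef_pos: [493.8, -242.8, 81.3]
tcp_rot: [-3.141, -0.0, 1.394]
contact_force: [0.0, -0.6, 0.2]
opening: 0.001
grasp_force: 0.0
```

Press in small further steps until the stop carries force.

>>> {"fn": "step_arm", "kwargs": {"moves": [[[0, 0, 0], [0, 0, 0.005], -1], [[0, 0, 0], [0, 0, 0.01], -1], [[0, 0, 0], [0, 0, 0.012], -1], [[0, 0, 0], [0, 0, 0.012], -1]]}}

```text
clock: 17.35
eef_pos: [493.9, -242.9, 80.2]
tcp_rot: [-3.141, -0.0, 1.395]
contact_force: [-5.5, 2.9, 17.0]
opening: -0.001
grasp_force: 8.6
```

>>> {"fn": "step_arm", "kwargs": {"moves": [[[0, 0, 0], [0, 0, 0.003], -1], [[0, 0, 0], [0, 0, 0.003], -1], [[0, 0, 0], [0, 0, -0.05], -1], [[0, 0, 0], [0, 0, -0.2], -1], [[0, 0, 0], [0, 0, -0.4], -1], [[0, 0, 0], [-0.2, 0, -0.6], -1], [[0, 0, 0], [-0.4, 0, -0.7], -1], [[0, 0, 0], [-0.4, 0, -0.7], -1]]}}

```text
clock: 18.15
eef_pos: [481.2, -326.7, 223.2]
tcp_rot: [3.135, 0.004, 1.392]
contact_force: [1.0, 0.3, -0.1]
opening: 0.004
grasp_force: 0.0
```

```bash
python3 - <<'E'
from h import *
move(H,psi)
T=H+U*-178+[0,0,35]
for c in ('scene','top'):
    im=shot(c)
    m=imaging.mark_of(c,'lid_tab')[:1]; print(c,m,[proj(c,H-178*np.cos(t)*U+35*np.sin(t)*U+[0,0,178*np.sin(t)+35*np.cos(t)]) for t in (0,.08)])
    if c=='scene': cv2.imwrite('pics/s5.png',cv2.resize(im[110:310,180:480,::-1],None,fx=2.5,fy=2.5))
E
```

```text
turn [0.008 0.005 0.004] shift [ 1.301 -0.019  0.885] now [ 481.2 -326.7  223.2] [3.135 0.004 1.392] F [ 1.   0.3 -0.1] t 18.15 op 0.004009767841384729 0.0
scene [{'xy': [230.9, 237.6], 'conf': 0.81}] [array([[229.917 , 237.6266]]), array([[230.5465, 233.9595]])]
top [{'xy': [402.1, 268.2], 'conf': 0.73}] [array([[402.8231, 267.7827]]), array([[402.4361, 267.1197]])]
```

View pics/s5.png

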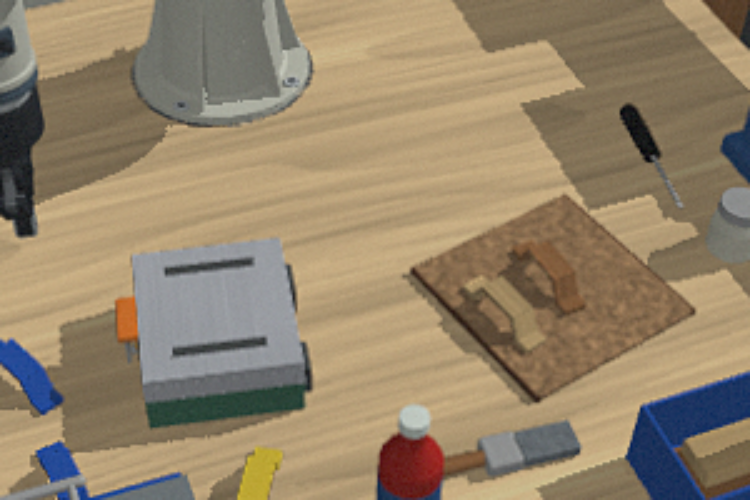

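```bash
python3 -c "
from h import *
print(r.sign_off())"
```

```text
the job is handed in; nothing more can be done
None
```

The bracket is standing on the cork board beside the finished one, which was left alone. The lid is shut past its catch, confirmed by the last camera check. The job was handed in at about 18 s; no verdict was returned.

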